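Hang the lantern and wind the turning stand

TASK

Set up the turning-light exhibit: pick up the lantern, the grey can with the tall steel bail handle, and hang it by that handle from the hook of the stand, so that it hangs freely and upright. Then wind the stand's key clockwise, a part turn at a time, until it is fully wound at its stop, and leave it there. Do not tip the lantern over, and leave the other things on the table undisturbed.

Things in the scene. Friction and masses are not known exactly. Their poses are not given: they have to be found in the camera images.
- lantern: Loose 0.2-0.4 kg grey can, 72 mm dia, 85 high, vent holes, with a rigid tall bail of 8 mm bar on top. Origin under its centre, z up. Bail in its y-z plane: upright legs at y = +-27 (62 over outsides), straight from z 85 to 146, sloping in to a level top bar 20 long at z 160 (centre line). Opening 46 wide. Can be held by both legs from outside, closing along y, leaving the opening free.
- bail_top (a point): Middle of the bail's top bar, on the bar's centre line (160 mm above the lantern's underside); axes as the lantern's.
- stand: Fixed grey housing 120 (x) by 340 (y) by 60 mm high, origin under its centre, front -x. Column 18 mm dia at x 45, y 100, top at z 262; from it a 10 mm round bar in the plane y = 100 runs to -x and ends in an upturned hook, centre line (x, z): (45,262) (8,262) (-8,247) (-30,247) (-50,272). The bail goes over the tip from the front and rests in the dip. Winding key at x 0, y -110.
- hook_seat (a point): Top surface of the bar in the middle of the hook's dip (stand x -19, y 100, z 252 mm); axes as the stand's. -x points to the hook's tip, whose end reaches 25 mm above this point and 36 mm in front of it. When hung, bail_top is about 4 mm above this point.
- key (a joint): Winding key, upright axis. Radians, growing clockwise seen from above: 0 is run down (blade along the stand's x), 3.2 is the stop, fully wound (about half a turn). Starts between 0.3 and 0.9. Spring and friction need up to 0.14 N m; friction holds the key wherever it is let go, so it can be gripped anew.
- key_grip (a point): On the key's axis, mid-height of its blade, 100 mm above the table; x along the blade. Steel blade 56 mm long (x), 10 thick (y), 34 high, from 80 to 114 mm above the table, on an 18 mm stem on the housing (top at 60 mm). Open fingers 70 mm apart can turn around it without lifting.
- spare_can: Loose bystander: a can like the lantern, 72 mm in diameter, 85 mm high, but with only a short black knob (20 mm wide, 16 mm high) on top and no bail. Origin under its centre. Not to be moved.
- lens_brush: Loose bystander: lens brush 150 mm long lying on the table along its x. Not to be moved.
- cleaner: Loose bystander: bottle, 48 mm in diameter, 130 mm high, origin under its centre. Not to be moved.
- viewer: Loose bystander: black binocular hand viewer, 70 by 120 by 50 mm high, origin under its centre. Not to be moved.
- jar: Loose bystander: glass jar, 60 mm in diameter, 80 mm high, origin under its centre. Not to be moved.
There are look-alikes about, which are no part of the job. What is shaped like the lantern but blue, orange or red is not meant.

How it is judged:
On the way, in this order (a step that is already met when the one before it is completed fails the run):
1. the lantern hangs by its bail from the hook, let go (x of bail_top in the frame of hook_seat between -0.025 and 0.025 m and y of bail_top in the frame of hook_seat between -0.02 and 0.02 m and z of bail_top in the frame of hook_seat between -0.004 and 0.02 m and angle between lantern's own z axis and vertical below 0.3 rad and contact force between lantern and stand above 0.8 N and contact force between lantern and the fingers below 0.1 N), for 0.3 s.
2. the key is wound to its stop (value of joint key above 2.9 rad), for 0.2 s.
At the end, for the whole second after the job is handed in: Lantern let go, still (under 50 mm/s, 0.6 rad/s) and upright (0.3 rad), carried by the hook: bail_top within 25 mm along and 20 mm across of hook_seat, 4 mm below to 20 mm above it. Key beyond 2.9 rad, at or near its stop at 3.2 (all of step 1 and value of joint key above 2.9 rad and linear speed of lantern below 0.05 m/s and angular speed of lantern below 0.6 rad/s); the robot touches nothing.
It fails at once if the lantern is tipped over (more than 0.9 rad) (angle between lantern's own z axis and vertical above 0.9 rad).
It fails at once if another thing on the table is moved by more than 40 mm (distance of any of spare_can, lens_brush, cleaner, viewer, jar from where it was at the start of the episode above 0.04 m).
It fails at once if another thing on the table is tipped over (angle between any of spare_can, cleaner, viewer, jar's own z axis and vertical above 0.5 rad).
It also fails if it takes over 72 s, if anything falls off the work surface, if the arm or the gripper's body presses on something with over 40 N, if the wrist force passes 120 N, or if a joint passes its speed limit or range.

ROBOT

A 6-joint arm with a two-finger parallel gripper is mounted at the origin on the work surface. World frame = base frame: x ahead of the robot, y to its left, z up, the work surface at z = 0. Lengths are in m, angles in rad, forces in N, time in s.
With the tool pointing down it reaches from about 0.35 to 0.85 m from the base axis. Payload 8.1 kg.
Tool frame: the origin (TCP) lies on the centre line of the jaws, within the pads' length; the fingertips stand robot.tips_ahead ahead of it and the grasp point (between the pads) lies 6 mm ahead of it (robot.tips_ahead is the distance from the TCP to the fingertips, in m); z points along the fingers, y is the line along which they close (so a half turn about z gives the same grasp; the last joint's range is limited). The gripper opens to 93 mm and grips with 3 to 60 N. Pads are 15 mm wide; open, the fingers measure 128 mm over their backs; the gripper's body (75 mm by 188 mm) begins 65 mm behind the grasp point.
Start: joints at [-1.345, 0.13, 1.488, -0, 1.523, -0.085], TCP at [0.184, -0.571, 0.244] pointing down, gripper open.
Joint ranges: [-2.96, 2.96], [-0.89, 2.26], [0.02, 2.5], [-1.34, 4.48], [0, 2.73], [-2.66, 2.66]. Speed limits (rad/s): [2.39, 2.39, 2.79, 3.14, 3.14, 3.14].

INTERFACE

Orientations are given as a rotation vector (axis times angle).
In Python, from plant import robot gives the robot as it stands.
- The arm moves only by the tool apply_moves, never from a script. Its arguments are lists of equal length, an entry for each row: "delta_pos": the shift along the tool's x, y, z in cm, a list of three; "twist": the turn about the tool's z in rad. A call has 1 to 8 rows; each row shifts and turns the commanded pose from where the row before left it, along the tool's axes as they then stand; what a row does not reach is not made up. A row lasts 1/8 s, in which the tool goes at most 62.5 mm and 10.7 degrees, less where a joint would pass 70% of its speed; a pose out of reach is approached as far as the arm can. A call with a gripper value outside its range is refused whole. "gripper" is the finger opening in cm, from 0 to 9.3, set as the call begins (left out, the last holds). The fingers move at their own pace and stop on an object; "squeeze" is the grip in N (left out, the last holds). Time passes only in rows, so rows that do not move let the fingers close. It gives the time, the measured TCP pose, the force, the opening and the grip force at its end, in the units of the state.
- robot.read_state(): the state, without advancing time (a new reading comes with each control period).
- robot.read_camera(name): name is "side" or "top" or "wrist"; returns a dict with "frame" (384x512x3 uint8, red, green, blue), "vertical_fov" (degrees; the focal length in pixels is half the picture's height over the tangent of half this angle, whatever the lens; pixels are square), "cx", "cy" (the principal point, pixels), "R" (3x3) and "t" (3): a world point X has camera coordinates R X + t. Camera axes: x right, y down, z forward; pixel columns grow to the right and rows downward; lengths in m; the calibration is good to about 2 mm. A picture is of the moment at which its call begins. There is no depth.
- robot.close_job(): hands the job in; it is judged then, once.
The state is a dict: "t": time; "q": joint angles; "dq": joint speeds; "joint_torque": joint torques, N m; "tool_pos": TCP position; "orientation": TCP orientation; "force": force on the tool from outside, world axes, zero at the start; "wrist_torque": the same for the moment, N m; "opening": finger opening in m; "gripper_force": force on a finger pad.
Only numpy, scipy, OpenCV 4.12 (cv2) and the standard library are available. Lean on these libraries where they do the work, as an engineer would, in place of code of your own. Each camera call takes 0.05 s, during which the arm holds its last target. There are 200 camera calls.

## Working session

There is one attempt and no reset: what is moved stays moved. The work goes in short steps, Python scripts to look and compute and a tool call to move; the robot and the scene stay as the last step left them, time stands still between calls to the robot, and variables do not carry over. Pictures are saved under pics/ and viewed, at most 10 in all, crops included, and the job is handed in when it is done.

Besides the shell and the picture viewer there is one more tool, called after "Call:" by a JSON object that holds its "op" and its "data". apply_moves: Moves the arm, as the interface text tells. Its arguments: {"type":"object","properties":{"delta_pos":{"type":"array"},"twist":{"type":"array"},"gripper":{"type":"number"},"squeeze":{"type":"number"}},"required":["delta_pos","twist"]}

```bash
ls; mkdir -p pics
python3 - <<'E'
from plant import robot
import cv2,pickle,numpy as np
C={n:robot.read_camera(n) for n in("side","top","wrist")}
pickle.dump(C,open('c0.pkl','wb'))
for n,c in C.items():
    print(n,c['vertical_fov'],c['cx'],c['cy'],np.round(c['R'],3).tolist(),np.round(c['t'],3).tolist())
    cv2.imwrite(f'pics/{n}0.png',cv2.resize(c['frame'][:,:,::-1],(800,600)))
print(robot.read_state(),robot.tips_ahead)
E
```

```text
pics
side 55.164461184603525 254.7051703612253 190.54416193505983 [[-0.933, -0.359, -0.017], [-0.159, 0.455, -0.876], [0.322, -0.815, -0.481]] [0.47, 0.247, 1.076]
top 55.57117653516066 251.24107971147907 192.99351818645016 [[0.014, -1.0, -0.007], [-0.994, -0.013, -0.104], [0.104, 0.008, -0.995]] [-0.023, 0.524, 1.134]
wrist 69.03127467416557 254.3115304360506 190.00858660021103 [[0.306, -0.952, -0.001], [-0.924, -0.297, 0.241], [-0.23, -0.072, -0.97]] [-0.599, -0.028, 0.389]
{'t': 0.15, 'q': array([-1.34539745e+00,  1.30995613e-01,  1.48902178e+00,  8.23581660e-06,
        1.52303115e+00, -8.54053177e-02]), 'dq': array([-0.00088899, -0.00033797, -0.00376859,  0.00109106, -0.00066566,
        0.00069562]), 'joint_torque': array([-5.68373252e-04, -5.60473859e+01, -4.92333019e+01,  7.65794283e-02,
        3.05159460e-02, -8.63072319e-05]), 'tool_pos': array([ 0.18342332, -0.57084339,  0.24282771]), 'orientation': array([-3.10229920e+00, -4.86021929e-01,  1.46987425e-04]), 'force': array([0.28602557, 0.13289335, 0.40891919]), 'wrist_torque': array([0.05357713, 0.01273819, 0.06977258]), 'gripper_force': 0.0, 'opening': 0.09295493773813726} 0.025
```

View pics/top0.png

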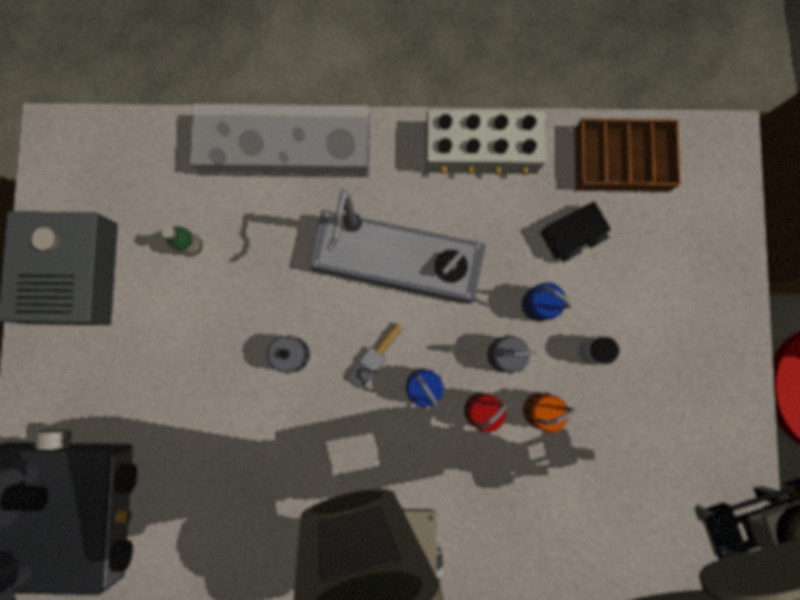

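View pics/side0.png

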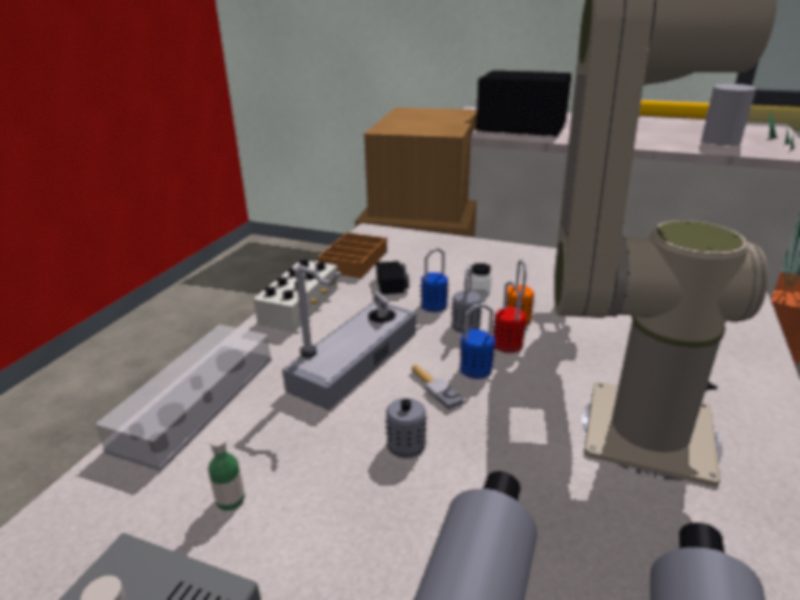

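Top view (800 px): the grey lantern is at (509,353), bail about level in the picture. The stand's corners are (322,212), (483,243), (473,300) and (313,268), the key is at (452,265) and the column base at (352,222). Next I zoom in on these areas.

```bash
cat > h.py <<'E'
import numpy as np,cv2,pickle
def K(c):
    f=c['frame'].shape[0]/2/np.tan(np.radians(c['vertical_fov'])/2)
    return np.array([[f,0,c['cx']],[0,f,c['cy']],[0,0,1]])
def onz(c,uv,z):
    R,t=np.array(c['R']),np.array(c['t']);o=-R.T@t
    d=R.T@np.linalg.solve(K(c),[*uv,1]);return o+d*(z-o[2])/d[2]
def proj(c,X):
    p=K(c)@(np.array(c['R'])@np.asarray(X,float)+c['t']);return p[:2]/p[2]
def tri(cs,uvs):
    A=[];b=[]
    for c,uv in zip(cs,uvs):
        R,t=np.array(c['R']),np.array(c['t']);o=-R.T@t
        d=R.T@np.linalg.solve(K(c),[*uv,1]);d/=np.linalg.norm(d);P=np.eye(3)-np.outer(d,d)
        A.append(P);b.append(P@o)
    X=np.linalg.lstsq(np.vstack(A),np.hstack(b),rcond=None)[0]
    return X,[np.round(proj(c,X)-uv,1).tolist() for c,uv in zip(cs,uvs)]
E
python3 - <<'E'
from h import *
C=pickle.load(open('c0.pkl','rb'));c=C['top'];s=1.5625
P=lambda n,u,v,z:print(n,np.round(onz(c,(u/s,v/s),z),3))
for a in [(322,212),(483,243),(473,300),(313,268)]:P('corner',*a,.06)
P('key',452,265,.1);P('col',352,222,.06);P('lant',509,353,.085);P('bailL',495,352,.15);P('bailR',535,352,.15)
P('hook',345,195,.262);P('hook',333,240,.26)
for n,u,v in[('spare',288,354),('cleaner/jar',602,350),('blue',545,300),('red',487,412),('or',548,412),('blue2',425,388)]:P(n,u,v,.085)
def crop(n,u0,v0,u1,v1,k):return cv2.resize(C[n]['frame'][v0:v1,u0:u1,::-1],None,fx=k,fy=k,interpolation=cv2.INTER_CUBIC)
a=crop('top',190,110,400,280,3.6)[:300*2];cv2.imwrite('pics/tc.png',a[:600,:800]);print(a.shape)
b=crop('side',160,140,360,280,4);cv2.imwrite('pics/sc.png',b)
E
```

```text
corner [0.7   0.128 0.06 ]
corner [ 0.641 -0.196  0.06 ]
corner [ 0.526 -0.176  0.06 ]
corner [0.586 0.143 0.06 ]
key [ 0.589 -0.13   0.1  ]
col [0.681 0.067 0.06 ]
lant [ 0.422 -0.241  0.085]
bailL [ 0.422 -0.203  0.15 ]
bailR [ 0.423 -0.275  0.15 ]
hook [0.676 0.063 0.262]
hook [0.6   0.082 0.26 ]
spare [0.414 0.183 0.085]
cleaner/jar [ 0.43  -0.419  0.085]
blue [ 0.525 -0.312  0.085]
red [ 0.31  -0.199  0.085]
or [ 0.311 -0.314  0.085]
blue2 [ 0.353 -0.081  0.085]
(600, 756, 3)
```

View pics/tc.png

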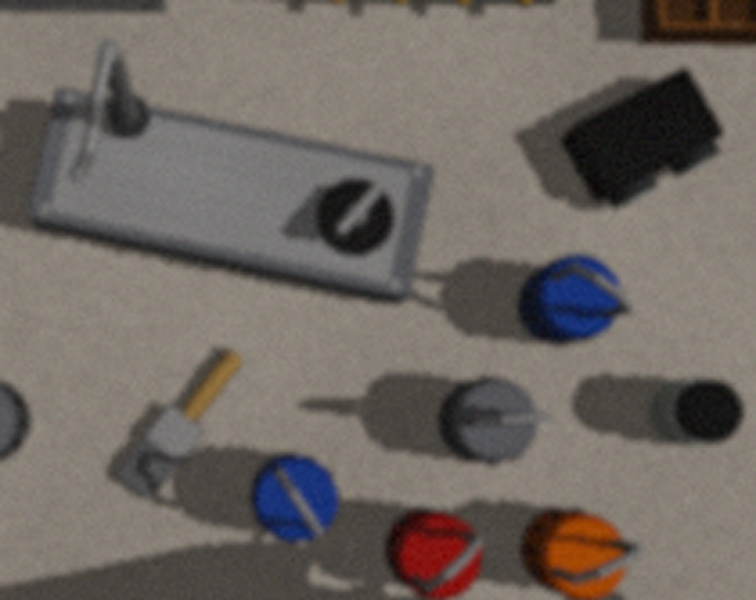

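View pics/sc.png

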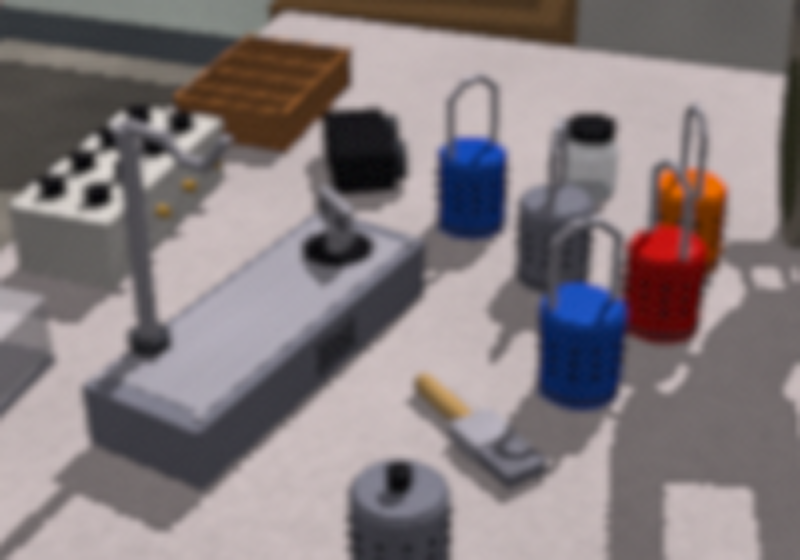

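Crop check: the lantern is grey, with its bail edge-on at crop (455..545, 415), so the bail plane lies about along world y. The neighbours leave room for the fingers. Next I fly over it for wrist views.

Call:
{"op": "apply_moves", "data": {"delta_pos": [[0,0,-3],[0,0,-3],[4,-4.5,0],[4,-4.5,0],[4,-4.5,0],[4,-4.5,0],[4,-4.5,0],[3,-4.5,0]], "twist": [0.15,0.161,0,0,0,0,0,0]}}

```text
t: 1.15
tool_pos: [0.4146, -0.2994, 0.3033]
orientation: [-3.141, -0.0, 0.0]
force: [0.6, -0.5, -0.6]
opening: 0.093
gripper_force: 0.0
```

Call:
{"op": "apply_moves", "data": {"delta_pos": [[0,0,0],[0,0,0]], "twist": [0,0]}}

```text
t: 1.4
tool_pos: [0.4134, -0.3014, 0.3035]
orientation: [3.141, 0.001, -0.001]
force: [-0.4, 0.2, -0.3]
opening: 0.093
gripper_force: 0.0
```

Run:
```python
from plant import robot
from h import *
c=robot.read_camera('wrist');pickle.dump(c,open('w1.pkl','wb'))
```

Call:
{"op": "apply_moves", "data": {"delta_pos": [[0,-5,0],[0,-5,0],[0,-2,0],[0,0,0],[0,0,0]], "twist": [0,0,0,0,0]}}

```text
t: 2.08
tool_pos: [0.4133, -0.1827, 0.3036]
orientation: [3.141, -0.003, -0.0]
force: [0.2, 0.3, -1.0]
opening: 0.093
gripper_force: 0.0
```

Run:
```python
from plant import robot
from h import *
c=robot.read_camera('wrist');pickle.dump(c,open('w2.pkl','wb'))
a=pickle.load(open('w1.pkl','rb'))
for d in(a,c):print(np.round(proj(d,(.422,-.241,.085)),0),np.round(proj(d,(.422,-.241,.16)),0))
im=np.hstack([cv2.resize(x['frame'][60:384,100:420,::-1],(400,405)) for x in(a,c)])
cv2.imwrite('pics/w12.png',im)
```

```text
[208. 167.] [196. 178.]
[299. 167.] [310. 178.]
```

View pics/w12.png

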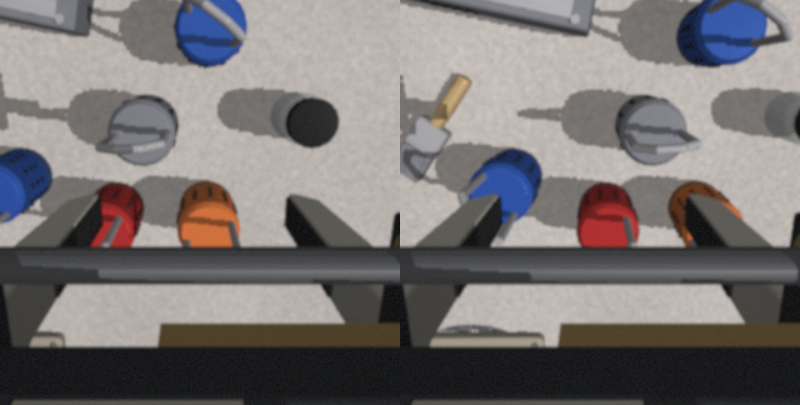

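Left panel: can-top centre near (143,130), bail from about (100,147) to (165,148). Right panel: can-top centre near (652,132), bail out to (697,143). I magnify to measure.

Run:
```python
from h import *
a,c=[pickle.load(open(f,'rb')) for f in('w1.pkl','w2.pkl')]
k=5
im=np.hstack([cv2.resize(x['frame'][130:205,u:u+78,::-1],None,fx=k,fy=k,interpolation=cv2.INTER_CUBIC) for x,u in((a,170),(c,265))])
for x in range(0,im.shape[1],50):cv2.line(im,(x,0),(x,6),(0,255,0),1)
for y in range(0,im.shape[0],50):cv2.line(im,(0,y),(6,y),(0,255,0),1)
cv2.imwrite('pics/wz.png',im);print(im.shape)
```

```text
(375, 780, 3)
```

View pics/wz.png

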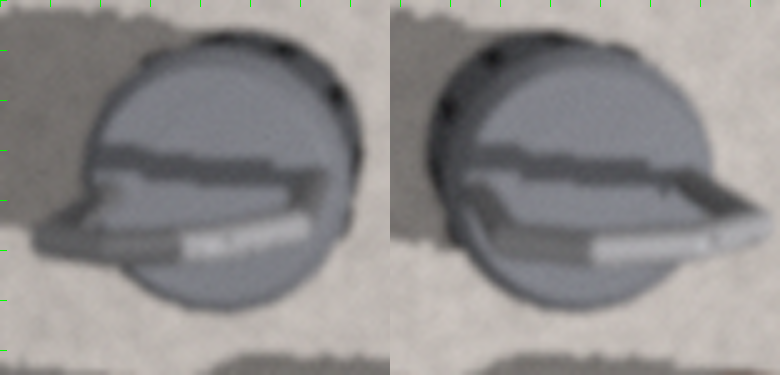

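Run:
```python
from h import *
a,c=[pickle.load(open(f,'rb')) for f in('w1.pkl','w2.pkl')]
def T(n,l,r):
    X,e=tri((a,c),((170+l[0]/5,130+l[1]/5),(265+(r[0]-390)/5,130+r[1]/5)));print(n,np.round(X,4),e)
T('cantop',(221,182),(586,182))
T('shL',(38,240),(500,240));T('shR',(305,225),(768,222));T('split',(183,247),(592,247))
T('baseL',(108,188),(475,185));T('baseR',(318,178),(690,180))
t=pickle.load(open('c0.pkl','rb'))['top']
X=[.42,-.238,.085];print(proj(t,X)*1.5625, onz(a,(214.2,166.4),.085),onz(c,(304.2,166.4),.085))
```

```text
cantop [ 0.4215 -0.2485  0.0799] [[0.0, 0.0], [0.0, -0.0]]
shL [ 0.4197 -0.2182  0.1475] [[0.0, 0.0], [0.0, -0.0]]
shR [ 0.4232 -0.2762  0.1473] [[-0.0, -0.2], [-0.0, 0.2]]
split [ 0.4115 -0.2441  0.116 ] [[0.0, 0.1], [0.0, -0.1]]
baseL [ 0.4206 -0.2191  0.0817] [[-0.0, -0.3], [0.0, 0.3]]
baseR [ 0.4231 -0.2745  0.0853] [[0.0, 0.3], [0.0, -0.3]]
[507.3249479  353.85809318] [ 0.42235289 -0.24926792  0.085     ] [ 0.42222891 -0.2475986   0.085     ]
```

Heights agree with 85 and 146 mm. The lantern is at (0.4217, -0.2475) with yaw about 0.055.

Call:
{"op": "apply_moves", "data": {"delta_pos": [[0.8,3.2,0],[0,3.3,0],[0,0,0],[0,0,5],[0,0,5],[0,0,4],[0,0,3],[0,0,0]], "twist": [0,0,-0.055,0,0,0,0,0]}}

```text
t: 3.12
tool_pos: [0.4194, -0.246, 0.1307]
orientation: [-3.137, -0.083, 0.008]
force: [0.9, 0.6, 0.1]
opening: 0.0932
gripper_force: 0.0
```

Call:
{"op": "apply_moves", "data": {"delta_pos": [[0,0,0],[0,0,0],[0,0,0],[0,0,0],[0,0,0],[0,0,0]], "twist": [0,0,0,0,0,0], "gripper": 4, "squeeze": 30}}

```text
t: 3.88
tool_pos: [0.4221, -0.2466, 0.1346]
orientation: [3.14, 0.086, 0.002]
force: [-0.3, 0.6, 5.8]
opening: 0.0612
gripper_force: 30.0
```

Call:
{"op": "apply_moves", "data": {"delta_pos": [[0,0,-1],[0,0,-2],[0,0,-3],[0,0,-4],[0,0,-4],[0,0,-4],[0,0,-3],[0,0,0]], "twist": [0,0,0,0,0,0,0.12,0.118]}}

```text
t: 4.88
tool_pos: [0.4223, -0.2468, 0.3471]
orientation: [3.125, -0.293, 0.006]
force: [0.1, -1.1, -3.0]
opening: 0.0612
gripper_force: 30.0
```

Call:
{"op": "apply_moves", "data": {"delta_pos": [[0,-2,0],[0,-4,0],[0,-5,0],[0,-5,0],[0.8,-5,0],[1,-5,0],[1,-4,0],[0,-3,0]], "twist": [0,0,0,0,0,0,0,0]}}

```text
t: 5.88
tool_pos: [0.5093, 0.0749, 0.3432]
orientation: [3.128, -0.285, -0.002]
force: [-0.9, -0.2, -2.9]
opening: 0.0613
gripper_force: 30.0
```

Call:
{"op": "apply_moves", "data": {"delta_pos": [[0,-2.3,0],[0,0,0],[0,0,0],[0,0,0]], "twist": [0,0,0,0]}}

```text
t: 6.38
tool_pos: [0.5133, 0.0948, 0.3437]
orientation: [3.128, -0.289, -0.0]
force: [-0.2, -0.4, -2.9]
opening: 0.0616
gripper_force: 30.0
```

Run:
```python
from plant import robot
from h import *
C={n:robot.read_camera(n) for n in('wrist','side','top')}
pickle.dump(C,open('c1.pkl','wb'))
w,s=C['wrist'],C['side']
ex,ey=np.array([.983,-.182,0]),np.array([.182,.983,0]);o=np.array([.613,-.025,0])
for n in C:
  for p in[(45,262),(8,262),(-8,247),(-30,247),(-50,272)]:
    print(n,p,np.round(proj(C[n],o+ex*p[0]/1e3+ey*.1+[0,0,p[1]/1e3]),0))
cr=lambda c,u,v:cv2.resize(c['frame'][v:v+150,u:u+100,::-1],(400,600),interpolation=cv2.INTER_CUBIC)
im=np.hstack([cv2.resize(w['frame'][:,56:456,::-1],(400,384)),cv2.resize(s['frame'][130:258,170:303,::-1],(400,384),interpolation=cv2.INTER_CUBIC)])
cv2.imwrite('pics/hk.png',im)
```

```text
wrist (45, 262) [254. -26.]
wrist (8, 262) [254.  33.]
wrist (-8, 247) [254.  62.]
wrist (-30, 247) [254.  91.]
wrist (-50, 272) [254. 116.]
side (45, 262) [193. 171.]
side (8, 262) [202. 173.]
side (-8, 247) [207. 179.]
side (-30, 247) [213. 181.]
side (-50, 272) [218. 175.]
top (45, 262) [220. 125.]
top (8, 262) [217. 139.]
top (-8, 247) [216. 146.]
top (-30, 247) [215. 154.]
top (-50, 272) [212. 160.]
```

View pics/hk.png

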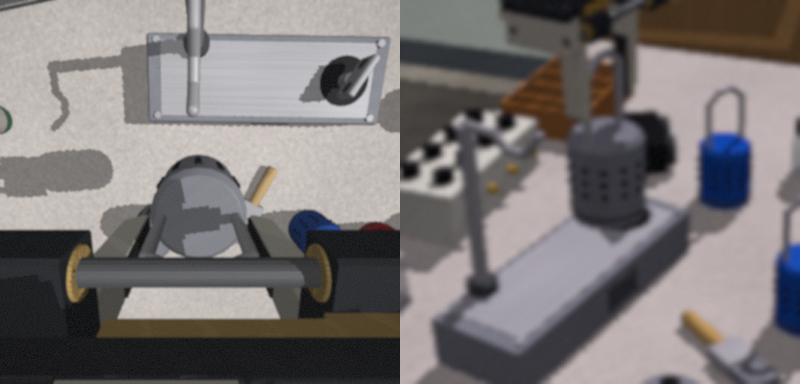

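Wrist view: the hook tip is at about (249,113) in the frame against (254,116) predicted, so it lies about 4 mm to tool -y and 2 mm ahead. The lantern hangs straight between the fingers. I lower it in front of the hook, then go in.

Call:
{"op": "apply_moves", "data": {"delta_pos": [[0,-0.4,2],[0,0,3],[0,0,2],[0,0,0],[1,0,0],[2,0,0],[2,0,0],[0,0,0]], "twist": [0,0,0,0,0,0,0,0]}}

```text
t: 7.52
tool_pos: [0.565, 0.0901, 0.2747]
orientation: [-3.128, 0.289, -0.003]
force: [0.1, -0.4, -2.6]
opening: 0.0614
gripper_force: 30.0
```

Call:
{"op": "apply_moves", "data": {"delta_pos": [[1.5,0,0],[1.5,0,0],[1.5,0,0],[0.8,0,0],[0,0,0],[0,0,0]], "twist": [0,0,0,0,0,0]}}

```text
t: 8.28
tool_pos: [0.6151, 0.081, 0.2738]
orientation: [-3.128, 0.287, 0.0]
force: [-0.0, 0.5, -1.0]
opening: 0.0614
gripper_force: 30.0
```

Run:
```python
from plant import robot
from h import *
C={n:robot.read_camera(n) for n in('wrist','side')}
pickle.dump(C,open('c2.pkl','wb'))
w,s=C['wrist'],C['side']
im=np.hstack([cv2.resize(w['frame'][:,56:456,::-1],(400,384)),cv2.resize(s['frame'][130:226,170:270,::-1],(400,384),interpolation=cv2.INTER_CUBIC)])
cv2.imwrite('pics/hk2.png',im)
```

```text
(no output)
```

View pics/hk2.png

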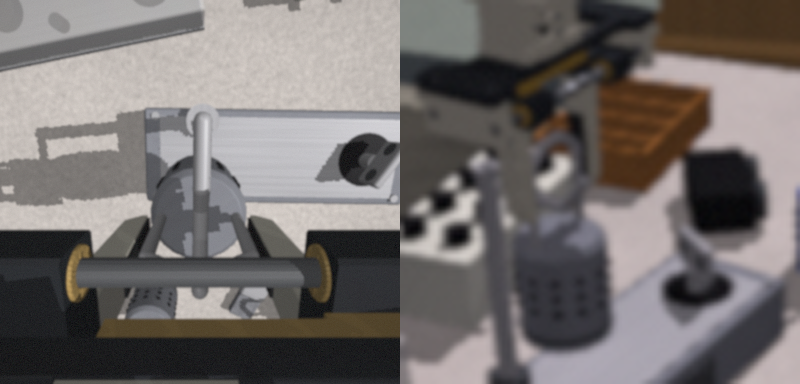

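The hook bar runs centred between the legs (u 201 against can 199), and its tip at (200,297) is through the bail. Next I lower it onto the dip.

Call:
{"op": "apply_moves", "data": {"delta_pos": [[0,0,1.2],[0,0,1.2],[0,0,0.8],[0,0,0.3],[0,0,0.3],[0,0,0],[0,0,0]], "twist": [0,0,0,0,0,0,0]}}

```text
t: 9.25
tool_pos: [0.6156, 0.0808, 0.2361]
orientation: [-3.128, 0.287, -0.001]
force: [-0.4, 0.2, -2.1]
opening: 0.0615
gripper_force: 30.0
```

Call:
{"op": "apply_moves", "data": {"delta_pos": [[0,0,0.2],[0,0,0.2],[0,0,0],[0,0,0]], "twist": [0,0,0,0]}}

```text
t: 9.75
tool_pos: [0.6154, 0.0809, 0.2316]
orientation: [3.128, -0.287, -0.0]
force: [0.4, 0.1, -2.2]
opening: 0.0614
gripper_force: 30.0
```

Call:
{"op": "apply_moves", "data": {"delta_pos": [[0,0,0.2],[0,0,0],[0,0,0]], "twist": [0,0,0]}}

```text
t: 10.12
tool_pos: [0.6157, 0.0808, 0.2302]
orientation: [-3.128, 0.287, -0.001]
force: [0.3, -1.1, 1.4]
opening: 0.0615
gripper_force: 30.0
```

Contact: the force rose by about 3.6 N. Next I release.

Call:
{"op": "apply_moves", "data": {"delta_pos": [[0,0,0],[0,0,0],[0,0,0],[0,0,0],[0,0,0],[0,0,0],[0,0,0],[0,0,0]], "twist": [0,0,0,0,0,0,0,0], "gripper": 9.3}}

```text
t: 11.12
tool_pos: [0.6154, 0.0809, 0.2296]
orientation: [3.128, -0.287, 0.0]
force: [-0.1, -0.0, 1.0]
opening: 0.0929
gripper_force: 0.0
```

Call:
{"op": "apply_moves", "data": {"delta_pos": [[0,0,-1],[0,0,-2],[0,0,-3],[0,0,-4],[0,0,-4],[0,0,0],[0,0,0]], "twist": [0,0,0,0,0,0,0]}}

```text
t: 12.0
tool_pos: [0.6155, 0.0808, 0.3704]
orientation: [-3.128, 0.287, -0.002]
force: [-0.4, -1.0, -0.6]
opening: 0.0931
gripper_force: 0.0
```

Run:
```python
from plant import robot
from h import *
C={n:robot.read_camera(n) for n in('wrist','side')}
pickle.dump(C,open('c3.pkl','wb'))
w,s=C['wrist'],C['side']
im=np.hstack([cv2.resize(w['frame'][:,112:512,::-1],(400,384)),cv2.resize(s['frame'][130:226,170:270,::-1],(400,384),interpolation=cv2.INTER_CUBIC)])
cv2.imwrite('pics/hk3.png',im)
```

```text
(no output)
```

View pics/hk3.png

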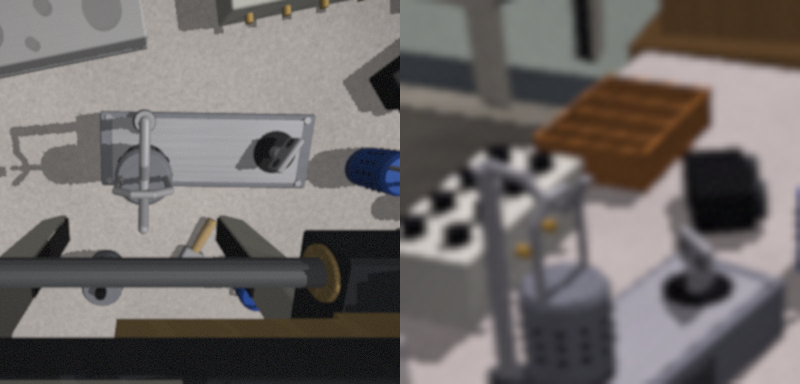

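The lantern hangs upright on the hook. In the wrist crop the bail is in the dip at (144,190). The key disc is at (275,152), with the blade tilted up to the right. Next I measure the key.

Run:
```python
from plant import robot
from h import *
c1=pickle.load(open('c1.pkl','rb'));c3=pickle.load(open('c3.pkl','rb'));c0=pickle.load(open('c0.pkl','rb'))
print(np.round(robot.read_state()['q'],3))
print(onz(c1['wrist'],(400,80),.063),onz(c3['wrist'],(387,152),.063))
A,B=c1['wrist'],c3['wrist']
k=10;im=np.hstack([cv2.resize(x['frame'][v:v+55,u:u+40,::-1],None,fx=k,fy=k,interpolation=cv2.INTER_CUBIC) for x,u,v in((A,380,50),(B,370,125))])
for x in range(0,800,50):cv2.line(im,(x,0),(x,6),(0,255,0),1)
for y in range(0,550,50):cv2.line(im,(0,y),(6,y),(0,255,0),1)
cv2.imwrite('pics/key.png',im)
```

```text
[ 0.048  0.173  1.217 -0.     1.754  1.802]
[ 0.59601007 -0.1305087   0.063     ] [ 0.59492961 -0.130984    0.063     ]
```

View pics/key.png

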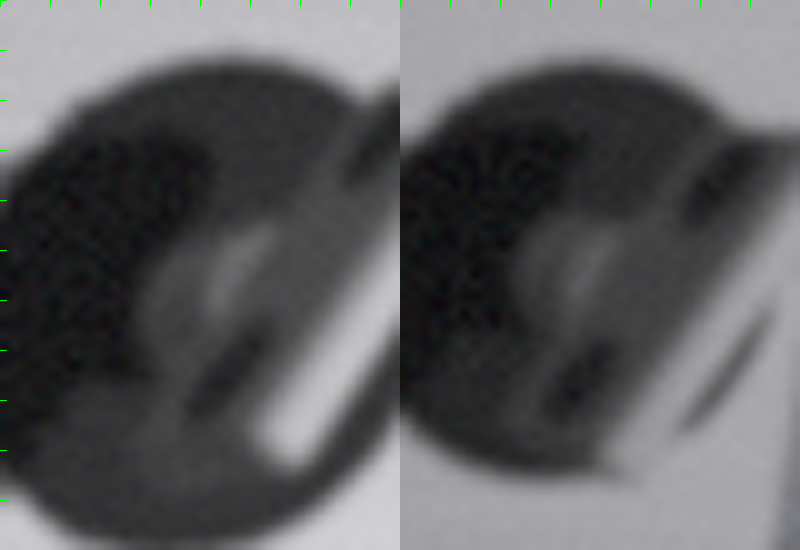

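Blade: about 0.58 rad clockwise of the tool, so world clockwise about 0.75 and θ about 0.57. The axis is at (0.595, -0.1305). I take the flipped grip so that a single grip covers the whole turn within q6's range.

Call:
{"op": "apply_moves", "data": {"delta_pos": [[0.4,5.3,0],[0.5,5.3,0],[0.5,5.3,0],[0.4,5.2,0],[0,0,0],[0,0,0],[0,0,0],[0,0,0]], "twist": [0,0,0,0,-0.183,-0.183,-0.183,-0.183]}}

```text
t: 13.1
tool_pos: [0.5942, -0.1299, 0.368]
orientation: [-3.02, -0.86, 0.004]
force: [0.1, 0.0, 0.7]
opening: 0.0932
gripper_force: 0.0
```

Call:
{"op": "apply_moves", "data": {"delta_pos": [[0,0,0],[0,0,0],[0,0,2],[0,0,3],[0,0,3],[0,0,3],[0,0,3],[0,0,3]], "twist": [-0.183,-0.183,-0.183,-0.183,-0.183,-0.183,-0.183,-0.183]}}

```text
t: 14.1
tool_pos: [0.5937, -0.1296, 0.1972]
orientation: [-1.671, -2.657, 0.001]
force: [-0.6, -0.3, 0.3]
opening: 0.0931
gripper_force: 0.0
```

Call:
{"op": "apply_moves", "data": {"delta_pos": [[0,0,2],[0,0,1],[0,0,0],[0,0,0]], "twist": [-0.183,-0.183,0,0]}}

```text
t: 14.6
tool_pos: [0.5945, -0.1298, 0.1696]
orientation: [-1.175, -2.913, 0.0]
force: [-0.4, 0.3, -0.3]
opening: 0.093
gripper_force: 0.0
```

Run:
```python
from plant import robot
from scipy.spatial.transform import Rotation as R
s=robot.read_state();M=R.from_rotvec(s['orientation']).as_matrix()
print(s['tool_pos'],s['q'].round(3),M[:,0].round(3),M[:,1].round(3))
import numpy as np
print('cw',-np.arctan2(M[1,0],M[0,0]), 'key in tool cm',M.T@(np.array([.595,-.1305,.106])-s['tool_pos'])*100)
```

```text
[ 0.59453182 -0.12984068  0.16959966] [-0.299  0.198  1.55  -0.     1.395 -1.103] [-0.72   0.694  0.   ] [ 0.694  0.72  -0.   ]
cw -2.3746198463084145 key in tool cm [-0.08208471 -0.01362029  6.35993544]
```

Call:
{"op": "apply_moves", "data": {"delta_pos": [[0,0,3],[0,0,2],[0,0,1.3],[0,0,0]], "twist": [0,0,0,0]}}

```text
t: 15.1
tool_pos: [0.5939, -0.1296, 0.1054]
orientation: [-1.169, -2.913, 0.0]
force: [-0.2, -0.4, 0.4]
opening: 0.0931
gripper_force: 0.0
```

Call:
{"op": "apply_moves", "data": {"delta_pos": [[0,0,0],[0,0,0],[0,0,0],[0,0,0],[0,0,0],[0,0,0],[0,0,0],[0,0,0]], "twist": [0,0,0,0,0,0,0,0], "gripper": 0.5, "squeeze": 40}}

```text
t: 16.1
tool_pos: [0.5947, -0.1299, 0.1066]
orientation: [-1.169, -2.916, 0.0]
force: [-1.4, -2.1, 0.4]
opening: 0.0174
gripper_force: 1.5
```

Call:
{"op": "apply_moves", "data": {"delta_pos": [[0,0,0],[0,0,0],[0,0,0],[0,0,0]], "twist": [0,0,0,0]}}

```text
t: 16.6
tool_pos: [0.5948, -0.1302, 0.1072]
orientation: [1.169, 2.915, -0.001]
force: [-4.1, -0.8, 6.2]
opening: 0.01
gripper_force: 46.4
```

Gripped at 10.0 mm. Next I wind in part turns.

Call:
{"op": "apply_moves", "data": {"delta_pos": [[0,0,0],[0,0,0],[0,0,0],[0,0,0],[0,0,0],[0,0,0],[0,0,0],[0,0,0]], "twist": [0.1,0.1,0.1,0.1,0.1,0.1,0.1,0.1]}}

```text
t: 17.6
tool_pos: [0.5947, -0.1303, 0.1072]
orientation: [2.216, 2.226, -0.001]
force: [-3.9, -1.5, 5.0]
opening: 0.0098
gripper_force: 46.6
```

```bash
python3 -c "
from plant import robot
s=robot.read_state();print(s['wrist_torque'],s['force'],s['q'])"
```

```text
[-0.24974635  0.49896647  0.06791283] [-3.87624904 -1.47889173  4.99556939] [-2.99520025e-01  2.55097802e-01  1.60239673e+00 -6.04279195e-04
  1.28384421e+00 -3.04026119e-01]
```

Call:
{"op": "apply_moves", "data": {"delta_pos": [[0,0,0],[0,0,0],[0,0,0],[0,0,0],[0,0,0],[0,0,0],[0,0,0],[0,0,0]], "twist": [0.1,0.1,0.1,0.1,0.1,0.1,0.1,0.1]}}

```text
t: 18.6
tool_pos: [0.5945, -0.1302, 0.1072]
orientation: [2.908, 1.188, -0.001]
force: [-4.4, -1.4, 6.0]
opening: 0.0096
gripper_force: 46.6
```

Call:
{"op": "apply_moves", "data": {"delta_pos": [[0,0,0],[0,0,0],[0,0,0],[0,0,0],[0,0,0],[0,0,0],[0,0,0],[0,0,0]], "twist": [0.1,0.1,0.1,0.1,0.1,0.1,0.1,0.1]}}

```text
t: 19.6
tool_pos: [0.5945, -0.1302, 0.1072]
orientation: [3.141, -0.038, -0.001]
force: [-4.3, -1.0, 5.7]
opening: 0.0098
gripper_force: 46.7
```

```bash
python3 -c "
from plant import robot
s=robot.read_state();print(s['wrist_torque'],s['force'],s['q'])"
```

```text
[-0.15390341  0.85791464  0.14295288] [-4.33805528 -1.02182765  5.71622496] [-2.99468821e-01  2.55016794e-01  1.60245647e+00 -5.94092378e-04
  1.28429822e+00  1.29593028e+00]
```

Call:
{"op": "apply_moves", "data": {"delta_pos": [[0,0,0],[0,0,0],[0,0,0],[0,0,0]], "twist": [0.05,0.05,0.04,0]}}

```text
t: 20.1
tool_pos: [0.5945, -0.1302, 0.1072]
orientation: [3.131, -0.254, -0.001]
force: [-4.5, -0.6, 7.2]
opening: 0.0098
gripper_force: 46.2
```

```bash
python3 -c "
from plant import robot
s=robot.read_state();print(s['wrist_torque'],s['force'],s['q'])"
```

```text
[-0.14088342  0.89255091  0.09120015] [-4.4704604  -0.64546414  7.16178072] [-2.99461347e-01  2.55048063e-01  1.60251018e+00 -5.82911342e-04
  1.28431281e+00  1.43328067e+00]
```

Call:
{"op": "apply_moves", "data": {"delta_pos": [[0,0,0],[0,0,0],[0,0,0],[0,0,0]], "twist": [0.03,0.03,0.02,0]}}

```text
t: 20.6
tool_pos: [0.5945, -0.1302, 0.1072]
orientation: [3.118, -0.378, -0.001]
force: [-4.7, -0.3, 6.5]
opening: 0.0099
gripper_force: 46.4
```

```bash
python3 -c "
from plant import robot
s=robot.read_state();print(s['wrist_torque'],s['force'],s['q'])"
```

```text
[-0.13125384  0.90824431  0.11322378] [-4.7372553  -0.33814147  6.47398987] [-2.99458982e-01  2.55030353e-01  1.60248230e+00 -5.66632643e-04
  1.28431318e+00  1.51297466e+00]
```

Call:
{"op": "apply_moves", "data": {"delta_pos": [[0,0,0],[0,0,0],[0,0,0]], "twist": [0.02,0.02,0]}}

```text
t: 20.98
tool_pos: [0.5945, -0.1301, 0.1072]
orientation: [3.11, -0.44, -0.001]
force: [-4.3, -1.2, 7.4]
opening: 0.01
gripper_force: 47.4
```

```bash
python3 -c "
from plant import robot
s=robot.read_state();print(s['wrist_torque'],s['force'],s['q'])"
```

```text
[-0.11449198  0.9211017   0.21536613] [-4.33347277 -1.22574056  7.36701883] [-2.99411204e-01  2.55062023e-01  1.60249721e+00 -5.96847677e-04
  1.28432187e+00  1.55281675e+00]
```

Call:
{"op": "apply_moves", "data": {"delta_pos": [[0,0,0],[0,0,0],[0,0,0]], "twist": [0.02,0.02,0]}}

```text
t: 21.35
tool_pos: [0.5945, -0.1301, 0.1072]
orientation: [3.101, -0.502, -0.001]
force: [-4.2, -0.7, 6.2]
opening: 0.0098
gripper_force: 47.2
```

```bash
python3 -c "
from plant import robot
s=robot.read_state();print(s['wrist_torque'],s['force'],s['q'])"
```

```text
[-0.16702772  0.90428819  0.57611922] [-4.18008139 -0.68204008  6.19906893] [-2.99344088e-01  2.55031235e-01  1.60248556e+00 -7.42916097e-04
  1.28434439e+00  1.59249818e+00]
```

The torque climbed from 0.11 to 0.58 N m, so the key is at its stop. I back the twist off slightly, release and lift.

Call:
{"op": "apply_moves", "data": {"delta_pos": [[0,0,0],[0,0,0],[0,0,0],[0,0,0],[0,0,0],[0,0,0],[0,0,0],[0,0,0]], "twist": [-0.04,0,0,0,0,0,0,0]}}

```text
t: 22.35
tool_pos: [0.5945, -0.1301, 0.1072]
orientation: [3.11, -0.44, -0.001]
force: [-4.8, -0.7, 6.8]
opening: 0.0103
gripper_force: 43.5
```

Call:
{"op": "apply_moves", "data": {"delta_pos": [[0,0,0],[0,0,0],[0,0,0],[0,0,0],[0,0,0],[0,0,0],[0,0,0],[0,0,0]], "twist": [0,0,0,0,0,0,0,0], "gripper": 7}}

```text
t: 23.35
tool_pos: [0.5947, -0.1299, 0.1067]
orientation: [3.111, -0.44, 0.0]
force: [0.9, 0.4, -0.4]
opening: 0.07
gripper_force: 0.0
```

Call:
{"op": "apply_moves", "data": {"delta_pos": [[0,0,-2],[0,0,-4],[0,0,-5],[0,0,-5],[0,0,-4],[0,0,-2],[0,0,0],[0,0,0]], "twist": [0,0,0,0,0,0,0,0]}}

```text
t: 24.35
tool_pos: [0.594, -0.1297, 0.3244]
orientation: [-3.11, 0.44, 0.005]
force: [0.1, 0.7, -1.1]
opening: 0.0701
gripper_force: 0.0
```

Run:
```python
from plant import robot
from h import *
w=robot.read_camera('wrist');s=robot.read_camera('side')
im=np.hstack([cv2.resize(w['frame'][:,:,::-1],(400,300)),cv2.resize(s['frame'][130:226,150:278,::-1],(400,300),interpolation=cv2.INTER_CUBIC)])
cv2.imwrite('pics/fin.png',im)
# blade direction check: bright blade pixels around key top
old=pickle.load(open('c3.pkl','rb'))['side']['frame'].astype(int)
d=np.abs(s['frame'].astype(int)-old).sum(2)[150:225,200:240]
print('side change around lantern',d.mean())
u,v=proj(w,(.5945,-.130,.114)).astype(int);print(u,v)
g=cv2.cvtColor(w['frame'],cv2.COLOR_RGB2GRAY)
for X in [-.03,-.02,0,.02,.03]:
  print([int(g[tuple(proj(w,(.5945+X*np.cos(a),-.130-X*np.sin(a),.114)).astype(int)[::-1])]) for a in np.arange(-.3,.8,.1)])
```

```text
side change around lantern 16.509666666666668
254 173
[187, 185, 185, 184, 183, 181, 180, 184, 183, 181, 184]
[66, 42, 73, 166, 183, 181, 171, 119, 99, 66, 80]
[173, 173, 173, 173, 173, 173, 173, 173, 173, 173, 173]
[27, 34, 40, 74, 113, 161, 174, 182, 129, 80, 35]
[28, 30, 31, 41, 49, 86, 80, 92, 44, 38, 38]
```

```bash
python3 -c "
from plant import robot
print(robot.close_job())"
```

```text
the job is handed in; nothing more can be done
None
```

The lantern hangs upright from the hook, the key is wound to its stop (torque rise felt there, blade at about 3.2 rad after release), and the job is handed in at about 24 s with no verdict returned.

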